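Wind the sprung bolt behind the bracket to its mark and hold it

ROBOT

A 7-joint arm with a two-finger parallel gripper is mounted at the origin on the work surface; the furniture and walls round the work are solid. World frame = base frame: x ahead of the robot, y to its left, z up, the work surface at z = 0. Lengths are in m, angles in degrees, forces in N, time in s.
With the tool pointing down it reaches from about 0.4 to 0.925 m from the base axis. Payload 5.6 kg.
Tool frame: the origin (TCP) lies between the finger pads; the fingertips stand ahead of it and the grasp point (between the pads) lies 8 mm behind it (finger_overhang is the z of the fingertips in the tool frame, in m); z points along the fingers, y is the line along which they close (so a half turn about z gives the same grasp; the last joint's range is limited). The gripper opens to 85 mm and grips with 20 to 120 N. Pads are 22 mm wide; open, the fingers measure 114 mm over their backs; the gripper's body (76 mm by 85 mm) begins 54 mm behind the grasp point. The pads swing forward as they close: fully open they stand 13 mm farther back than shut.
Start: joints at [64.859, 26.786, -0.665, 91.828, 0.344, 61.387, -3.226], TCP at [0.251, -0.6, 0.242] pointing down, gripper open.
Joint ranges: [-144.91, 144.91], [-17.63, 115.5], [-89.93, 88.59], [15.96, 139.68], [-74.01, 254.01], [8.47, 105.57], [-167.45, 167.45]. Speed limits (degrees/s): [147.25, 147.25, 180, 180, 180, 180, 180].

INTERFACE

Orientations are given as a 3x3 rotation matrix whose columns are the frame's x, y, z axes.
In Python, from cell import state, read_camera, finish_job, finger_overhang gives the robot as it stands.
- The arm moves only by the tool send_rows, never from a script. Its argument "motion" is a list of rows, each an object of numbers: "gripper": the gripper's target within -1 to 1 (fully open at 1, half-way at 0, shut at -1); "x", "y", "z": the shift along the tool's x, y, z in m; "rx", "ry", "rz": the turn, a rotation vector about the tool's x, y, z in rad. In form: [{"gripper": .., "x": .., "y": .., "z": .., "rx": .., "ry": .., "rz": ..}, ...]. A call has 1 to 12 rows; each row shifts and turns the commanded pose from where the row before left it, along the tool's axes as they then stand; what a row does not reach is not made up. A row lasts 1/8 s, in which the tool goes at most 62.5 mm and 10.7 degrees, less where a joint would pass 70% of its speed; a pose out of reach is approached as far as the arm can. A call is refused whole if a number of a shift passes 0.0625 or a number of a turn 0.188, either way. A call with a gripper value outside its range is refused whole. The fingers move at their own pace and stop on an object; the grip force is fixed at half the most. Time passes only in rows, so rows that do not move let the fingers close. It gives the time, the measured TCP pose, the force and the opening at its end, in the units of the state.
- state(): the state, without advancing time (a new reading comes with each control period).
- read_camera(name): name is "side" or "top"; returns a dict with "color" (400x640x3 uint8, red, green, blue), "vfov" (degrees; the focal length in pixels is half the picture's height over the tangent of half this angle, whatever the lens; pixels are square), "cx", "cy" (the principal point, pixels), "k1" (the pictures are not rectified: a ray, as slopes to the right and down, at radius r is drawn at 1 + k1 r^2 times it, then the intrinsics apply), "cam_to_world" (4x4, takes a point from camera to world coordinates). Camera axes: x right, y down, z forward; pixel columns grow to the right and rows downward; lengths in m; the calibration is good to about 2 mm. A picture is of the moment at which its call begins. There is no depth.
- finish_job(): hands the job in, once; it reports no verdict.
The state is a dict: "time_s": time; "qpos": joint angles; "joint_velocities": joint speeds; "joint_torque": joint torques, N m; "eef_pos": TCP position; "ee_rot": TCP orientation; "wrist_force": force on the tool from outside, world axes, zero at the start; "ft_torque": the same for the moment, N m; "finger_gap": opening from 0.0 (shut) to 1.0 (fully open).
Only numpy, scipy, OpenCV 4.12 (cv2) and the standard library are available. Lean on these libraries where they do the work, as an engineer would, in place of code of your own. Each camera call takes 0.05 s, during which the arm holds its last target. There are 200 camera calls.

TASK

In the narrow slot behind the blue angle bracket sits a sprung bolt: reach in from above, take its hexagon head between the fingers and wind it clockwise (seen from above) until the yellow pointer under the head stands in line with the red mark; the slot has room for only part of a turn at a time, so take fresh grips. The spring drives the bolt back when it is let go, so finish still gripping the head and holding it still at the mark, for a colleague to tighten the lock nut from under the bench. Leave the other things on the table where they are.

Things in the scene. Friction and masses are not known exactly. Their poses are not given: they have to be found in the camera images.
- fixture: Spring fixture fixed to the table (place and yaw vary): grey base plate 136 (x) x 124 (y) x 8 mm, origin at the centre of its underside, on the upright bolt's axis. Two blue upright plates, 104 mm long in y, 6 mm thick, rise to 78 mm above the table: the angle bracket at -x (robot side), the backing plate at +x
- gap_center (a point): Middle of the slot between the two blue plates, on the bolt's axis, 50 mm above the table, at mid height of the bolt head. The slot is 80 mm wide (inner faces at 40 mm either side in the fixture's x), runs along the fixture's y axis and is open at the top and at both y ends
- head_center (a point): Centre of the bolt's steel hexagon head, 50 mm above the table: 28 mm across flats (32 over corners), 20 mm high (40 to 60 mm above the table). Two opposite flats face this point's +y and -y, the others every 60 degrees; its x axis points over the yellow pointer. Below the head: shank (16 mm diameter), flange nut (28 mm diameter, up to 28 mm above the table), dial (at 21 mm)
- bolt (a joint): Angle of the bolt, rad, grows clockwise seen from above; at 0 (start 0 to 0.5) the yellow pointer points along the fixture's +x; stops at 0 and 3.4. A spring (0.06 Nm/rad, slack at 0) turns it back. Drag (0.06 Nm plus 0.25 Nm per rad/s) keeps it in place below about 1 rad; let go beyond that, it creeps back within seconds to about 1 rad
- index_ring (a joint): Angle of the red mark in the fixture, rad, counted as for joint bolt (clockwise from above, 0 along the fixture's +x): the angle to which the bolt is to be wound. The ring is clamped; it differs from start to start, 2.2 to 2.7 rad
- pointer_tip (a point): Point at the outer end of the yellow pointer on the bolt's dark disc, 27 mm from the bolt's axis, 19 mm above the table
- red_mark (a point): Point at the inner end of the red mark on the white index ring round the disc, 27 mm from the bolt's axis, 19 mm above the table
- oil_bottle: bystander: cream squeeze bottle with a red nozzle, 39 mm diameter, 128 mm high; origin at the centre of its underside
- nipper_red: bystander: side cutters with red grips lying flat, 44 x 148 x 12 mm; origin at the centre of the underside
- driver_yellow: bystander: screwdriver with yellow handle lying flat, 23 x 166 x 23 mm; origin at the centre of the underside
- chasing_hammer: bystander: small hammer with wooden shaft lying flat, 63 x 198 x 24 mm; origin at the centre of the underside
- tape_roll: bystander: purple roll of tape lying flat, 68 mm diameter, 18 mm high; origin at the centre of the underside
- screw_tin: bystander: round white tin, 51 mm diameter, 42 mm high; origin at the centre of the underside

How it is judged (in metres and radians):
On the way:
1. the head is gripped and the bolt is wound past half way (1.3 rad) (contact force between the fingers and bolt above 2 N and value of joint bolt above 1.3 rad), for 0.1 s.
At the end, for the whole second after the job is handed in: The tip of the yellow pointer stands within 4 mm of the inner end of the red mark (about 0.15 rad either way), the bolt is not turning (under 0.05 rad/s), and the fingers still grip its head (contact force over 3 N) through the last second (distance between pointer_tip and red_mark below 0.004 m and contact force between the fingers and bolt above 3 N and velocity of joint bolt between -0.05 and 0.05 rad/s); the arm keeps its last pose, push and grip.
It fails at once if another thing on the table is moved by more than 2 cm (distance of any of oil_bottle, nipper_red, driver_yellow, chasing_hammer, tape_roll, screw_tin from where it was at the start of the episode above 0.02 m).
It also fails if it takes over 58 s, if anything falls off the work surface, if the arm or the gripper's body presses on something with over 40 N, if the wrist force passes 120 N, or if a joint passes its speed limit or range.

## Working session

There is one attempt and no reset: what is moved stays moved. The work goes in short steps, Python scripts to look and compute and a tool call to move; the robot and the scene stay as the last step left them, time stands still between calls to the robot, and variables do not carry over. Pictures are saved under pics/ and viewed, on a budget of 10 in all, crops included, one or two more only if the job needs it, and the job is handed in when it is done.

Besides the shell and the picture viewer there is one more tool, called after "Emit:" as name([rows], argument=value, ...), one row to a line, values as JSON. send_rows: Moves the arm, as the interface text tells. Its arguments: {"type":"object","properties":{"motion":{"type":"array"}},"required":["motion"]}

```bash
mkdir -p pics; cat > h.py <<'E'
import numpy as np, cv2
from cell import state, read_camera, finish_job, finger_overhang
def cam(n,f=None):
    c=read_camera(n)
    if f: cv2.imwrite('pics/'+f,c['color'][:,:,::-1])
    return c
def K(c):
    f=200/np.tan(np.radians(c['vfov']/2)); return np.array([[f,0,c['cx']],[0,f,c['cy']],[0,0,1.]]),np.array([c['k1'],0,0,0,0.])
def to_plane(c,uv,z):
    k,d=K(c); p=cv2.undistortPoints(np.float64(uv).reshape(-1,1,2),k,d).reshape(-1,2)
    T=c['cam_to_world']; r=np.c_[p,np.ones(len(p))]@T[:3,:3].T; o=T[:3,3]
    return o+r*((z-o[2])/r[:,2])[:,None]
def proj(c,P):
    k,d=K(c); W=np.linalg.inv(c['cam_to_world'])
    return cv2.projectPoints(np.float64(P).reshape(-1,1,3),cv2.Rodrigues(W[:3,:3])[0],W[:3,3],k,d)[0].reshape(-1,2)
E
python3 - <<'E'
from h import *
for n in('side','top'):
    c=cam(n,n+'0.png');print(n,c['vfov'],c['cx'],c['cy'],c['k1'],c['cam_to_world'].round(3).tolist(),c['color'].shape)
print(finger_overhang,state())
E
```

```text
side 48.95512933358251 315.2155704234804 203.79737973861157 -0.08594363543008925 [[-0.557, 0.68, -0.476, 1.018], [0.831, 0.449, -0.329, 0.275], [-0.01, -0.579, -0.815, 0.877], [0.0, 0.0, 0.0, 1.0]] (400, 640, 3)
top 50.76544502625981 316.3723920684517 198.36553257388792 -0.09352372866737291 [[0.024, -0.993, 0.115, 0.437], [-1.0, -0.024, 0.008, -0.066], [-0.005, -0.116, -0.993, 1.092], [0.0, 0.0, 0.0, 1.0]] (400, 640, 3)
0.011 {'time_s': 0.1, 'qpos': array([64.85842861, 26.83251891, -0.66107197, 91.87582825,  0.34442581,
       61.38440395, -3.22651115]), 'joint_velocities': array([ 0.095195  , -0.04946543, -0.10739318, -0.16925674,  0.01762065,
       -0.09030959, -0.11399272]), 'joint_torque': array([ 1.10468158e-03, -5.33512795e+01,  2.14363943e-02, -2.51964355e+01,
        1.13854429e-02,  4.31852284e-03,  1.80551723e-05]), 'eef_pos': array([ 0.25032621, -0.59935075,  0.24141448]), 'ee_rot': array([[ 9.22737319e-01,  3.85428692e-01, -7.50174620e-04],
       [ 3.85429392e-01, -9.22736274e-01,  1.39724431e-03],
       [-1.53675286e-04, -1.57842882e-03, -9.99998742e-01]]), 'wrist_force': array([0.05390565, 0.35851689, 0.25535923]), 'ft_torque': array([-0.04233605,  0.05780729,  0.02169296]), 'finger_gap': 1.0028444847182876}
```

View pics/top0.png

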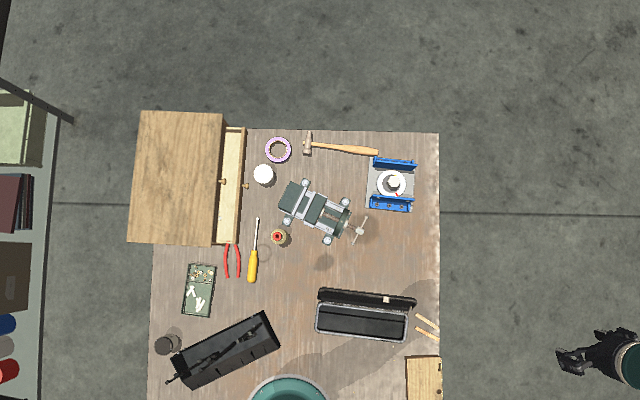

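View pics/side0.png

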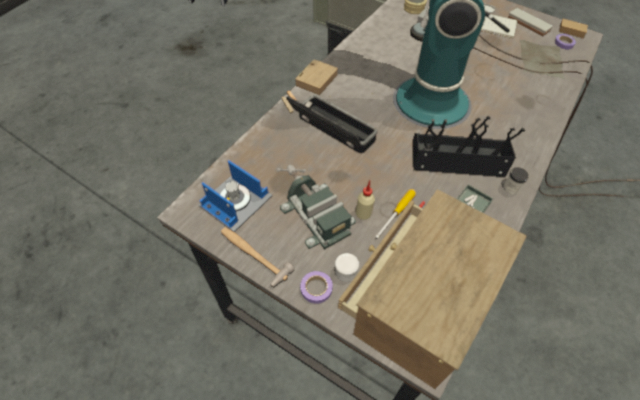

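The fixture is at about (391,184) in the top view and (235,195) in the side view. The vise is to its left at (320,210), and the hammer shaft ends near (375,152).

```bash
python3 - <<'E'
from h import *
ims=[]
for n,(u,v) in(('top',(391,184)),('side',(235,195))):
    c=cam(n); im=c['color']; hsv=cv2.cvtColor(im,cv2.COLOR_RGB2HSV)
    m=cv2.inRange(hsv,(100,130,60),(125,255,255)); m[:, :]*=1
    M=np.zeros_like(m); M[v-50:v+50,u-50:u+50]=m[v-50:v+50,u-50:u+50]
    k,_,s,ce=cv2.connectedComponentsWithStats(M)
    for i in range(1,k):
        if s[i,4]>30:
            ys,xs=np.where(_==i); r=cv2.minAreaRect(np.c_[xs,ys].astype(np.float32))
            b=cv2.boxPoints(r); print(n,s[i],b.round(1).tolist()); print(to_plane(c,b,.078).round(3).tolist())
    ims.append(cv2.resize(im[v-30:v+30,u-40:u+40],(560,420),interpolation=cv2.INTER_CUBIC)[:300 if 0 else 420])
im=np.hstack([cv2.resize(i,(400,300)) for i in ims]); cv2.imwrite('pics/crop1.png',im[:,:,::-1])
E
```

```text
top [373 156  44  15 398] [[372.20001220703125, 166.3000030517578], [373.3999938964844, 155.6999969482422], [416.5, 160.39999389648438], [415.3999938964844, 171.0]]
[[0.637, -0.193, 0.078], [0.664, -0.196, 0.078], [0.655, -0.302, 0.078], [0.628, -0.299, 0.078]]
top [369 194  46  18 479] [[368.5, 206.89999389648438], [370.0, 193.39999389648438], [414.1000061035156, 198.3000030517578], [412.6000061035156, 211.8000030517578]]
[[0.537, -0.185, 0.078], [0.57, -0.188, 0.078], [0.561, -0.296, 0.078], [0.528, -0.292, 0.078]]
side [229 162  38  35 465] [[222.89999389648438, 170.8000030517578], [229.8000030517578, 160.89999389648438], [268.79998779296875, 187.89999389648438], [261.8999938964844, 197.89999389648438]]
[[0.592, -0.284, 0.078], [0.559, -0.291, 0.078], [0.572, -0.162, 0.078], [0.604, -0.158, 0.078]]
side [201 184  36  43 673] [[192.0, 199.10000610351562], [203.8000030517578, 182.89999389648438], [243.0, 211.39999389648438], [231.1999969482422, 227.60000610351562]]
[[0.694, -0.289, 0.078], [0.645, -0.298, 0.078], [0.656, -0.17, 0.078], [0.703, -0.164, 0.078]]
```

View pics/crop1.png

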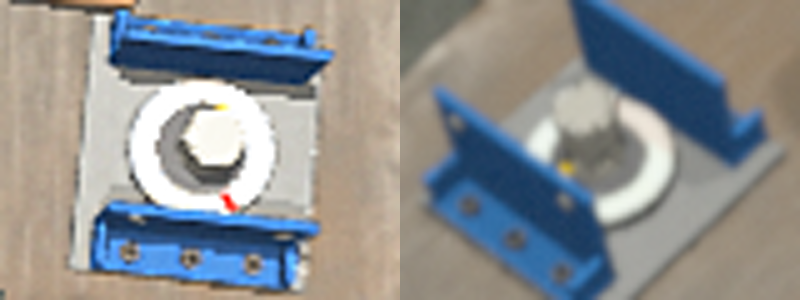

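The left crop (top view) shows the hexagon head at pixel (394,181.6), the yellow pointer at (394.8,175.4) and the red mark at (396.8,194.4). The white ring is centred near (391.8,183.5).

```bash
cat >> h.py <<'E'
def marks(show=True):
    c=cam('top'); im=c['color']; hsv=cv2.cvtColor(im,cv2.COLOR_RGB2HSV).astype(int); out={}
    for n,lo,hi in(('yel',(18,110,120),(35,255,255)),('red',(0,120,120),(8,255,255))):
        m=cv2.inRange(hsv.astype(np.uint8),lo,hi); M=np.zeros_like(m); M[168:204,372:414]=m[168:204,372:414]
        ys,xs=np.where(M>0); w=hsv[ys,xs,1]; out[n]=(len(xs), np.c_[xs,ys])
    return c,out
E
python3 - <<'E'
from h import *
c,o=marks()
for n,(k,p) in o.items(): print(n,k,p.tolist(),to_plane(c,p,.02).round(4)[:,:2].tolist())
im=c['color']
print('head guess',to_plane(c,[(394,181.6)],.06))
hsv=cv2.cvtColor(im,cv2.COLOR_RGB2HSV)
# plates/base corners (base plate top z=.008), crop->pixel
base=[(351+98/5,154+16/5),(351+75/5,154+270/5),(351+318/5,154+85/5),(351+302/5,154+290/5)]
print('base',to_plane(c,base,.008).round(4).tolist())
# ring: white mask 
m=cv2.inRange(hsv,(0,0,235),(180,25,255)); M=np.zeros_like(m); M[168:200,374:410]=m[168:200,374:410]
ys,xs=np.where(M>0); print('ring',len(xs),xs.min(),xs.max(),ys.min(),ys.max())
cs,_=cv2.findContours(M,cv2.RETR_EXTERNAL,cv2.CHAIN_APPROX_NONE); k=max(cs,key=cv2.contourArea); e=cv2.fitEllipse(k); print(e,to_plane(c,[e[0]],.02))
for uv in [(394,181.6)]: print(im[176:188,386:402].sum(2).tolist())
E
```

```text
yel 2 [[394, 175], [395, 175]] [[0.6274, -0.2568], [0.6274, -0.2594]]
red 7 [[395, 193], [396, 193], [396, 194], [397, 194], [396, 195], [397, 195], [398, 195]] [[0.5805, -0.2595], [0.5806, -0.2621], [0.578, -0.2621], [0.578, -0.2647], [0.5754, -0.2621], [0.5754, -0.2647], [0.5755, -0.2673]]
head guess [[ 0.60364621 -0.2497633   0.06      ]]
base [[0.6753, -0.1973, 0.008], [0.5412, -0.1865, 0.008], [0.6415, -0.3133, 0.008], [0.5335, -0.3046, 0.008]]
ring 417 377 405 170 196
((390.95611572265625, 183.0628662109375), (23.638296127319336, 26.133520126342773), 94.82786560058594) [[ 0.60608365 -0.24899384  0.02      ]]
[[420, 424, 414, 313, 638, 765, 765, 765, 765, 762, 764, 759, 761, 765, 765, 765], [436, 454, 408, 518, 755, 762, 759, 751, 744, 741, 740, 755, 765, 765, 765, 765], [458, 414, 324, 585, 763, 756, 745, 740, 740, 740, 738, 737, 698, 752, 765, 765], [460, 395, 514, 740, 739, 752, 743, 739, 742, 739, 739, 737, 741, 765, 765, 765], [458, 426, 659, 765, 756, 746, 741, 740, 742, 739, 740, 738, 737, 704, 756, 765], [414, 552, 765, 765, 756, 746, 739, 740, 741, 742, 737, 738, 754, 758, 765, 765], [350, 199, 542, 765, 758, 746, 742, 741, 742, 742, 738, 739, 751, 686, 752, 765], [322, 266, 381, 616, 716, 749, 743, 743, 742, 741, 741, 749, 749, 596, 685, 765], [399, 279, 222, 643, 765, 736, 749, 745, 743, 743, 749, 763, 711, 312, 702, 765], [466, 392, 250, 190, 563, 762, 734, 760, 758, 758, 765, 765, 570, 257, 674, 765], [461, 404, 304, 257, 296, 712, 765, 765, 765, 739, 742, 583, 135, 397, 765, 765], [482, 434, 294, 310, 261, 233, 216, 213, 213, 245, 247, 189, 311, 468, 765, 765]]
```

Emit:
send_rows([
  {"gripper": 0.1, "x": 0.0384, "y": -0.01555, "z": 0, "rx": 0, "ry": 0, "rz": 0},
  {"gripper": 0.1, "x": 0.0384, "y": -0.01555, "z": 0, "rx": 0, "ry": 0, "rz": 0},
  {"gripper": 0.1, "x": 0.0384, "y": -0.01555, "z": 0, "rx": 0, "ry": 0, "rz": 0},
  {"gripper": 0.1, "x": 0.0384, "y": -0.01555, "z": 0, "rx": 0, "ry": 0, "rz": 0},
  {"gripper": 0.1, "x": 0.0384, "y": -0.01555, "z": 0, "rx": 0, "ry": 0, "rz": 0},
  {"gripper": 0.1, "x": 0.0384, "y": -0.01555, "z": 0, "rx": 0, "ry": 0, "rz": 0},
  {"gripper": 0.1, "x": 0.0384, "y": -0.01555, "z": 0, "rx": 0, "ry": 0, "rz": 0},
  {"gripper": 0.1, "x": 0.0384, "y": -0.01555, "z": 0, "rx": 0, "ry": 0, "rz": 0},
  {"gripper": 0.1, "x": 0.0384, "y": -0.01555, "z": 0, "rx": 0, "ry": 0, "rz": 0},
  {"gripper": 0.1, "x": 0.0384, "y": -0.01555, "z": 0, "rx": 0, "ry": 0, "rz": 0},
  {"gripper": 0.1, "x": 0.0384, "y": -0.01555, "z": 0, "rx": 0, "ry": 0, "rz": 0},
  {"gripper": 0.1, "x": 0.0384, "y": -0.01555, "z": 0, "rx": 0, "ry": 0, "rz": 0},
])

```text
time_s: 1.75
eef_pos: [0.6046, -0.249, 0.2422]
ee_rot: [[0.923, 0.385, -0.0], [0.385, -0.923, -0.0], [-0.0, -0.0, -1.0]]
wrist_force: [0.0, -0.5, -0.3]
finger_gap: 0.549
```

Emit:
send_rows([
  {"gripper": 0.1, "x": 0, "y": 0, "z": 0.03, "rx": 0, "ry": 0, "rz": -0.15},
  {"gripper": 0.1, "x": 0, "y": 0, "z": 0.03, "rx": 0, "ry": 0, "rz": -0.15},
  {"gripper": 0.1, "x": 0, "y": 0, "z": 0.03, "rx": 0, "ry": 0, "rz": 0},
  {"gripper": 0.1, "x": 0, "y": 0, "z": 0.02, "rx": 0, "ry": 0, "rz": 0},
  {"gripper": 0.1, "x": 0, "y": 0, "z": 0, "rx": 0, "ry": 0, "rz": 0},
  {"gripper": 0.1, "x": 0, "y": 0, "z": 0, "rx": 0, "ry": 0, "rz": 0},
])

```text
time_s: 2.5
eef_pos: [0.6046, -0.2502, 0.1334]
ee_rot: [[0.768, 0.641, 0.002], [0.641, -0.768, -0.001], [0.001, 0.002, -1.0]]
wrist_force: [0.1, 0.6, 1.2]
finger_gap: 0.551
```

```bash
python3 - <<'E'
from h import *
ims=[]
for n,(u,v) in(('top',(391,184)),('side',(235,185))):
    im=cam(n)['color']; ims.append(cv2.resize(im[v-45:v+45,u-60:u+60],(400,300),interpolation=cv2.INTER_CUBIC))
cv2.imwrite('pics/c2.png',np.hstack(ims)[:,:,::-1])
s=state();print(s['qpos'].round(1),s['eef_pos'].round(4),s['ee_rot'].round(3).tolist(),s['finger_gap'],s['wrist_force'])
E
```

```text
[ 27.9  34.6 -11.7  95.3   8.5  50.8 -37.3] [ 0.6047 -0.2503  0.1338] [[0.768, 0.641, 0.002], [0.641, -0.768, -0.001], [0.001, 0.002, -1.0]] 0.5506101033265389 [-0.70720114 -1.55981598  1.00321923]
```

View pics/c2.png

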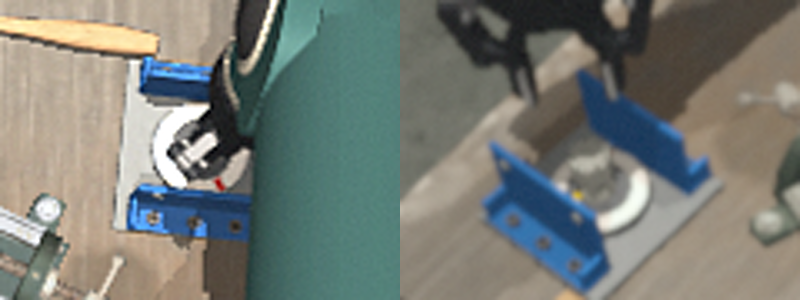

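The left crop shows the gripper over the head, with the red mark still visible at (222,184). The right crop shows the fingers above the slot, straddling the head, and the pointer at (577,197). I'm descending.

Emit:
send_rows([
  {"gripper": 0.1, "x": 0, "y": 0, "z": 0.03, "rx": 0, "ry": 0, "rz": 0},
  {"gripper": 0.1, "x": 0, "y": 0, "z": 0.025, "rx": 0, "ry": 0, "rz": 0},
  {"gripper": 0.1, "x": 0, "y": 0, "z": 0.015, "rx": 0, "ry": 0, "rz": 0},
  {"gripper": 0.1, "x": 0, "y": 0, "z": 0.01, "rx": 0, "ry": 0, "rz": 0},
  {"gripper": 0.1, "x": 0, "y": 0, "z": 0.01, "rx": 0, "ry": 0, "rz": 0},
  {"gripper": 0.1, "x": 0, "y": 0, "z": 0, "rx": 0, "ry": 0, "rz": 0},
  {"gripper": 0.1, "x": 0, "y": 0, "z": 0, "rx": 0, "ry": 0, "rz": 0},
])

```text
time_s: 3.48
eef_pos: [0.6043, -0.2501, 0.0427]
ee_rot: [[0.768, 0.641, 0.001], [0.641, -0.768, -0.0], [0.001, 0.001, -1.0]]
wrist_force: [0.5, 0.3, 0.3]
finger_gap: 0.549
```

```bash
python3 - <<'E'
from h import *
c=cam('side');print(to_plane(c,[(232.4,186)],.06))
s=state();print(s['eef_pos'],s['wrist_force'],s['ft_torque'],s['finger_gap'])
E
```

```text
[[ 0.60542215 -0.24727799  0.06      ]]
[ 0.60429605 -0.25007299  0.04273968] [0.13816659 0.00972569 0.24104933] [ 0.06304609 -0.1729519  -0.04560393] 0.5454308702645086
```

Side and top views agree within 2-3 mm, and nothing is touching. Closing on the head.

Emit:
send_rows([
  {"gripper": -1, "x": 0, "y": 0, "z": 0, "rx": 0, "ry": 0, "rz": 0},
  {"gripper": -1, "x": 0, "y": 0, "z": 0, "rx": 0, "ry": 0, "rz": 0},
  {"gripper": -1, "x": 0, "y": 0, "z": 0, "rx": 0, "ry": 0, "rz": 0},
  {"gripper": -1, "x": 0, "y": 0, "z": 0, "rx": 0, "ry": 0, "rz": 0},
  {"gripper": -1, "x": 0, "y": 0, "z": 0, "rx": 0, "ry": 0, "rz": 0},
])

```text
time_s: 4.15
eef_pos: [0.6044, -0.2502, 0.0434]
ee_rot: [[0.768, 0.641, 0.001], [0.641, -0.768, -0.001], [0.001, 0.001, -1.0]]
wrist_force: [-0.7, 0.2, 5.6]
finger_gap: 0.324
```

```bash
python3 - <<'E'
from h import *
s=state();print(s['eef_pos'],s['ee_rot'].round(3).tolist(),s['wrist_force'],s['ft_torque'],s['finger_gap'])
E
```

```text
[ 0.60444945 -0.25015881  0.04335776] [[0.768, 0.641, 0.001], [0.641, -0.768, -0.001], [0.001, 0.001, -1.0]] [-0.68229229  0.20466593  5.6353372 ] [ 0.16421677  0.07823802 -0.08171437] 0.3238034569264
```

The gap is 27.5 mm, so the pads are on the flats. The bolt should be at about 0.27 rad. Winding 1.2 rad.

Emit:
send_rows([
  {"gripper": -1, "x": 0, "y": 0, "z": 0, "rx": 0, "ry": 0, "rz": 0.06},
  {"gripper": -1, "x": 0, "y": 0, "z": 0, "rx": 0, "ry": 0, "rz": 0.12},
  {"gripper": -1, "x": 0, "y": 0, "z": 0, "rx": 0, "ry": 0, "rz": 0.12},
  {"gripper": -1, "x": 0, "y": 0, "z": 0, "rx": 0, "ry": 0, "rz": 0.12},
  {"gripper": -1, "x": 0, "y": 0, "z": 0, "rx": 0, "ry": 0, "rz": 0.12},
  {"gripper": -1, "x": 0, "y": 0, "z": 0, "rx": 0, "ry": 0, "rz": 0.12},
  {"gripper": -1, "x": 0, "y": 0, "z": 0, "rx": 0, "ry": 0, "rz": 0.12},
  {"gripper": -1, "x": 0, "y": 0, "z": 0, "rx": 0, "ry": 0, "rz": 0.12},
  {"gripper": -1, "x": 0, "y": 0, "z": 0, "rx": 0, "ry": 0, "rz": 0.12},
  {"gripper": -1, "x": 0, "y": 0, "z": 0, "rx": 0, "ry": 0, "rz": 0.12},
  {"gripper": -1, "x": 0, "y": 0, "z": 0, "rx": 0, "ry": 0, "rz": 0.06},
  {"gripper": -1, "x": 0, "y": 0, "z": 0, "rx": 0, "ry": 0, "rz": 0},
])

```text
time_s: 5.65
eef_pos: [0.6042, -0.2483, 0.0433]
ee_rot: [[0.876, -0.482, 0.0], [-0.482, -0.876, 0.001], [-0.001, -0.001, -1.0]]
wrist_force: [-2.2, 3.5, 7.1]
finger_gap: 0.322
```

```bash
python3 - <<'E'
from h import *
ims=[]
for n,(u,v) in(('top',(391,184)),('side',(235,195))):
    im=cam(n)['color']; ims.append(cv2.resize(im[v-30:v+30,u-40:u+40],(400,300),interpolation=cv2.INTER_CUBIC))
cv2.imwrite('pics/c3.png',np.hstack(ims)[:,:,::-1])
s=state();R=s['ee_rot'];print(s['qpos'].round(1),s['eef_pos'].round(4),s['finger_gap'],s['wrist_force'],s['ft_torque'],'tool y cw world',np.degrees(np.arctan2(-R[1,1],R[0,1])))
E
```

```text
[ 14.6  40.8   6.8  98.2  -6.9  41.4 -93.9] [ 0.6042 -0.2483  0.0433] 0.32237562193555447 [-1.81532716  4.28245272  7.59796681] [0.58832558 0.46684552 0.06614314] tool y cw world 118.80407474785807
```

View pics/c3.png

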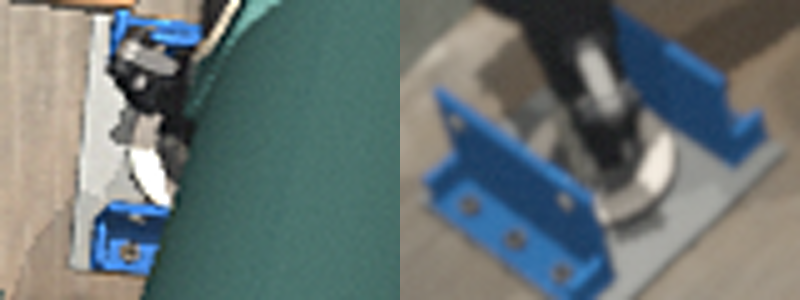

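The pointer has turned out of both views (hidden by the arm and fingers), so the tool yaw tells the bolt angle, about 1.46 rad. Before the last wind I'm refining the red mark's angle from the saved first picture.

```bash
python3 - <<'E'
from h import *
c=cam('top'); im=cv2.imread('pics/top0.png')[:,:,::-1].astype(float)
S=im[168:204,372:414]; R=S[...,0]-S[...,1:].max(2); R[R<25]=0
ys,xs=np.mgrid[168:204,372:414]; sel=(R>0)&(ys>188)&(ys<200)&(xs>390)&(xs<403)
for y in range(190,199): print(y,R[y-168,20:30].astype(int))
w=R*sel; p=(w*xs).sum()/w.sum(),(w*ys).sum()/w.sum()
red=to_plane(c,[p],.02)[0]; print(p,red)
# ring outer edge: sample rays outward from centre in world at z=.02, white->non-white crossing
g=im.min(2); pts=[]
c0=np.array([.605,-.2487])
for a in np.radians(np.r_[-80:140:5]):
    r=np.arange(.024,.045,.0005); P=np.c_[c0[0]+r*np.cos(a),c0[1]+r*np.sin(a),np.full(len(r),.02)]
    uv=proj(c,P).astype(np.float32); v=cv2.remap(g.astype(np.float32),uv[None,:,0],uv[None,:,1],cv2.INTER_LINEAR)[0]
    k=np.where((v[:-1]>205)&(v[1:]<=205))[0]
    if len(k): pts.append((np.degrees(a),r[k[-1]],*P[k[-1],:2]))
pts=np.array(pts)
A=np.c_[2*pts[:,2:],np.ones(len(pts))];ok=np.ones(len(pts),bool)
for _ in range(3):
    s=np.linalg.lstsq(A[ok],(pts[ok,2:]**2).sum(1),rcond=None)[0]; rad=np.sqrt(s[2]+s[0]**2+s[1]**2)
    res=np.hypot(*(pts[:,2:]-s[:2]).T)-rad; ok=abs(res)<.0015
print('ring',s[:2],rad,ok.sum(),len(pts),res[ok].std())
for ce in (s[:2],c0): d=red[:2]-ce; print(np.hypot(*d),np.degrees(np.arctan2(-d[1],d[0])))
E
```

```text
190 [0 0 0 0 0 0 0 0 0 0]
191 [ 0  0  0  0 25  0  0  0  0  0]
192 [ 0  0  0 60 37  0  0  0  0  0]
193 [  0   0   0 134 234   0   0   0   0   0]
194 [  0   0   0   0 225 131   0   0   0   0]
195 [  0   0   0   0 143 204 116   0   0   0]
196 [ 0  0  0  0  0 44  0  0  0  0]
197 [0 0 0 0 0 0 0 0 0 0]
198 [0 0 0 0 0 0 0 0 0 0]
(np.float64(396.3082039911308), np.float64(193.93643754619364)) [ 0.57815538 -0.26290949  0.02      ]
ring [ 0.60517976 -0.24958264] 0.037113238524111976 30 44 0.0007056718540901397
0.030131743861169947 153.75015366071472
0.030373394666196124 152.10666591801603
```

Red mark at world clockwise 153° (2.59 rad in the fixture, within its range; radius 30 mm fits). The tool yaw must end at 123° with the next grip. Regripping.

Emit:
send_rows([
  {"gripper": 0.1, "x": 0, "y": 0, "z": 0, "rx": 0, "ry": 0, "rz": 0},
  {"gripper": 0.1, "x": 0, "y": 0, "z": 0, "rx": 0, "ry": 0, "rz": 0},
  {"gripper": 0.1, "x": 0, "y": 0, "z": 0, "rx": 0, "ry": 0, "rz": -0.16},
  {"gripper": 0.1, "x": 0, "y": 0, "z": 0, "rx": 0, "ry": 0, "rz": -0.16},
  {"gripper": 0.1, "x": 0, "y": 0, "z": 0, "rx": 0, "ry": 0, "rz": -0.17},
  {"gripper": 0.1, "x": 0, "y": 0, "z": 0, "rx": 0, "ry": 0, "rz": -0.17},
  {"gripper": 0.1, "x": 0, "y": 0, "z": 0, "rx": 0, "ry": 0, "rz": -0.17},
  {"gripper": 0.1, "x": 0, "y": 0, "z": 0, "rx": 0, "ry": 0, "rz": -0.17},
  {"gripper": -1, "x": 0.0009, "y": -0.0012, "z": 0, "rx": 0, "ry": 0, "rz": -0.16},
  {"gripper": -1, "x": 0, "y": 0, "z": 0, "rx": 0, "ry": 0, "rz": 0},
  {"gripper": -1, "x": 0, "y": 0, "z": 0, "rx": 0, "ry": 0, "rz": 0},
  {"gripper": -1, "x": 0, "y": 0, "z": 0, "rx": 0, "ry": 0, "rz": 0},
])

```text
time_s: 7.3
eef_pos: [0.6048, -0.2497, 0.0427]
ee_rot: [[0.794, 0.608, 0.002], [0.608, -0.794, -0.002], [0.0, 0.003, -1.0]]
wrist_force: [2.7, -3.2, 2.3]
finger_gap: 0.323
```

```bash
python3 - <<'E'
from h import *
s=state();R=s['ee_rot'];print(s['time_s'],s['eef_pos'].round(4),s['finger_gap'],s['wrist_force'],s['ft_torque'],'tool y cw world',np.degrees(np.arctan2(-R[1,1],R[0,1])))
im=cam('side')['color']; u,v=235,195
cv2.imwrite('pics/c4.png',cv2.resize(im[v-30:v+30,u-40:u+40],(640,480),interpolation=cv2.INTER_CUBIC)[:,:,::-1])
E
```

```text
7.3 [ 0.6048 -0.2497  0.0427] 0.3229841087292112 [ 2.71950681 -3.18233118  2.27748112] [-0.80605573 -0.57835879  0.07982233] tool y cw world 52.54160941070665
```

View pics/c4.png

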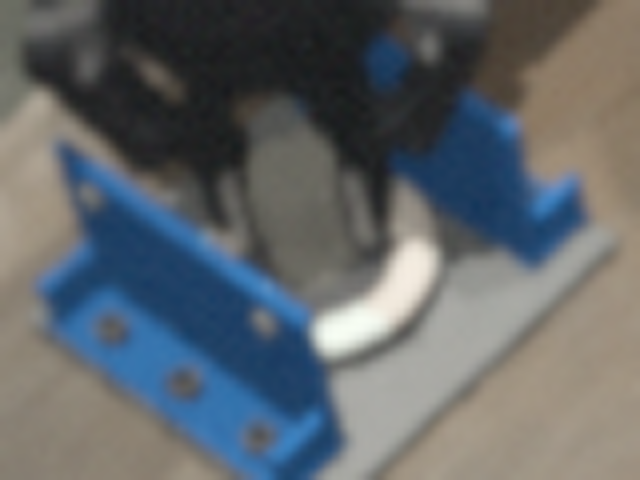

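The fingers are on the flats of the head again (27.5 mm gap) and no yellow shows on the near side, as expected. The pointer is at about 82.5° world; winding the last 1.23 rad.

Emit:
send_rows([
  {"gripper": -1, "x": 0, "y": 0, "z": 0, "rx": 0, "ry": 0, "rz": 0.06},
  {"gripper": -1, "x": 0, "y": 0, "z": 0, "rx": 0, "ry": 0, "rz": 0.12},
  {"gripper": -1, "x": 0, "y": 0, "z": 0, "rx": 0, "ry": 0, "rz": 0.12},
  {"gripper": -1, "x": 0, "y": 0, "z": 0, "rx": 0, "ry": 0, "rz": 0.12},
  {"gripper": -1, "x": 0, "y": 0, "z": 0, "rx": 0, "ry": 0, "rz": 0.12},
  {"gripper": -1, "x": 0, "y": 0, "z": 0, "rx": 0, "ry": 0, "rz": 0.12},
  {"gripper": -1, "x": 0, "y": 0, "z": 0, "rx": 0, "ry": 0, "rz": 0.12},
  {"gripper": -1, "x": 0, "y": 0, "z": 0, "rx": 0, "ry": 0, "rz": 0.12},
  {"gripper": -1, "x": 0, "y": 0, "z": 0, "rx": 0, "ry": 0, "rz": 0.12},
  {"gripper": -1, "x": 0, "y": 0, "z": 0, "rx": 0, "ry": 0, "rz": 0.12},
  {"gripper": -1, "x": 0, "y": 0, "z": 0, "rx": 0, "ry": 0, "rz": 0.09},
  {"gripper": -1, "x": 0, "y": 0, "z": 0, "rx": 0, "ry": 0, "rz": 0},
])

```text
time_s: 8.85
eef_pos: [0.6047, -0.2483, 0.0427]
ee_rot: [[0.84, -0.543, 0.001], [-0.543, -0.84, -0.001], [0.001, -0.0, -1.0]]
wrist_force: [2.4, -1.5, 3.4]
finger_gap: 0.319
```

Emit:
send_rows([
  {"gripper": -1, "x": 0, "y": 0, "z": 0, "rx": 0, "ry": 0, "rz": 0},
  {"gripper": -1, "x": 0, "y": 0, "z": 0, "rx": 0, "ry": 0, "rz": 0},
  {"gripper": -1, "x": 0, "y": 0, "z": 0, "rx": 0, "ry": 0, "rz": 0},
  {"gripper": -1, "x": 0, "y": 0, "z": 0, "rx": 0, "ry": 0, "rz": 0},
])

```text
time_s: 9.35
eef_pos: [0.6047, -0.2484, 0.0427]
ee_rot: [[0.84, -0.543, 0.001], [-0.543, -0.84, 0.0], [0.001, -0.001, -1.0]]
wrist_force: [3.3, -1.4, 5.1]
finger_gap: 0.319
```

```bash
python3 - <<'E'
from h import *
ims=[]
for n,(u,v) in(('top',(391,184)),('side',(235,195))):
    im=cam(n)['color']; ims.append(cv2.resize(im[v-30:v+30,u-40:u+40],(400,300),interpolation=cv2.INTER_CUBIC))
cv2.imwrite('pics/c5.png',np.hstack(ims)[:,:,::-1])
s=state();R=s['ee_rot'];print(s['time_s'],s['eef_pos'].round(4),s['finger_gap'],s['wrist_force'],s['ft_torque'],s['joint_velocities'].round(2),'tool y cw world',np.degrees(np.arctan2(-R[1,1],R[0,1])))
E
```

```text
9.45 [ 0.6047 -0.2484  0.0427] 0.31831465065666453 [ 3.57988762 -1.15089465  4.88960021] [-0.32210499 -0.6513285   0.08658353] [ 0.04  0.    0.06 -0.02  0.13 -0.1   0.01] tool y cw world 122.87001790262951
```

View pics/c5.png

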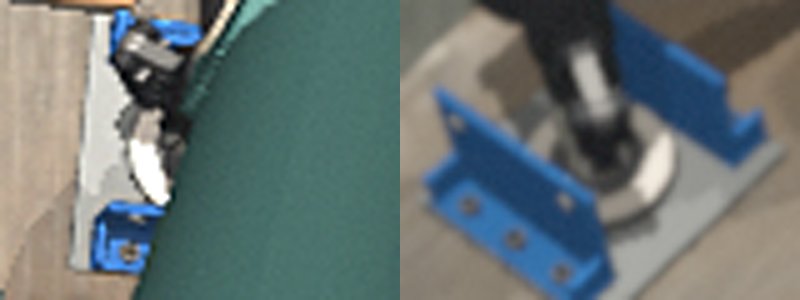

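Neither mark can be seen, because the arm blocks the top view and the fingers block the side view. The other readings agree: tool yaw is 122.9°, the pads are still on the flats, and the 0.09 Nm moment fits the spring's 0.155 Nm less 0.06 drag. Handing in.

```bash
python3 -c "
from h import *
print(finish_job())"
```

```text
the job is handed in; nothing more can be done
None
```

I wound the bolt to where I measured the red mark and handed the job in with the head still gripped. I couldn't see the pointer and the mark line up: at the end the arm hid both in the top view and the fingers hid them in the side view.

- **Winding:** it took two grips. The first turned the bolt from about 0.27 to 1.46 rad. It crept back about 0.1 rad while I took the second grip, which then wound it to about 2.59 rad.
- **Alignment:** the first picture puts the red mark at 152–154° clockwise in the world frame. The final tool yaw puts the pointer at 152.9°. I put the uncertainty at about 3°, against the 8.6° allowed.
- **Grip and hold:** the finger gap was 27 mm, so the pads were on the flats. The arm was still to within 0.13°/s, and the wrist moment of 0.09 Nm matches the spring torque less drag.
- **Disagreements:** the two cameras placed the head 2–3 mm apart. The arm settled about 2 mm off its commanded position during the first wind.
- **Limits:** the forces I read at the wrist stayed below 10 N. The last reading before handing in was at 9.5 s. The moves passed clear of the other things on the table, but I did not measure their positions again at the end.

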